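# Set the running clearance of a bench reel stand

### The job

Slide the reel of copper wire up off the reel stand's pin and stand it upright, wholly on the round green mat, without dropping it. Then screw the brass knurled nut on the stand down clockwise until it bottoms out, back it off a quarter turn, and finish with the gripper still holding the nut there. Leave the jar, the stone fragment and the brush where they are.

Things in the scene. Friction and masses are not known exactly. Their poses are not given: they have to be found in the camera images.
- stand: reel stand, fixed on the bench, its place varies: round blue base plate 136 mm across, 12 mm thick; origin at the centre of its underside, z up the spindle. On the axis above: hub 38 mm across up to z = 34 mm, threaded steel sleeve 30 mm across up to 63 mm (the knurled nut runs on it), smooth pin 14 mm across with a tapered tip up to 88 mm. A yellow stripe on the plate lies along its -x axis.
- sleeve_top (a point): centre of the top face of the threaded sleeve, 63 mm above the bench, on the stand's axis; the reel rests on this shoulder at the start
- reel_mid (a point): centre of the reel of copper wire, half-way up its height, z along its bore: a loose plain ring 58 mm across, 38 mm tall, bore 22 mm, 0.2 to 0.35 kg. It starts upright round the pin, bottom on the sleeve's shoulder, and hides the nut from above; it is free of the pin once raised by 25 mm.
- nut_mid (a point): centre of the brass knurled nut, half-way up it, z along the thread: round, 50 mm across, 22 mm tall, captive on the stand's sleeve. Bottomed out, its underside sits on the hub and this point is 45 mm above the bench. Its underside is then 22 mm above the base plate: room for fingertips. Sleeve and pin stand up through it to 88 mm above the bench.
- nut (a joint): angle of the nut on its thread, rad: 0 = bottomed out on a firm stop, grows as it is unscrewed (anticlockwise from above), up to 6.3; starts 2.0 to 3.6 up. The nut moves 0.8 mm along the axis per rad. Turns with light friction (under 0.1 N m) and stays where it is left. At 0 the red mark on the nut's top and side points along the yellow stripe on the base plate.
- mat_top (a point): centre of the top face of the round green mat, fixed on the bench: 140 mm across, 4 mm thick; it and the stand change sides
- jar: bystander: closed jar, 60 mm across, 85 mm tall, loose, origin at the centre of its underside
- fragment: bystander: broken piece of marble, 90 x 40 mm and 43 mm tall, loose, origin at the centre of its underside
- brush: bystander: brush lying on the bench, loose, about 0.2 m long along its x axis
Mind the look-alikes: they are no part of the job. Several things look just like the part that bears mat_top: the one meant starts farthest from the robot's base.

How it is judged (in metres and radians):
On the way, in this order (a step that is already met when the one before it is completed fails the run):
1. the reel stands upright on the mat, let go (horizontal distance between reel_mid and mat_top below 0.041 m and z of reel_mid in the frame of mat_top between 0.015 and 0.023 m and angle between reel_mid's own z axis and vertical below 0.12 rad and contact force between the fingers and reel below 0.1 N and linear speed of reel below 0.02 m/s), for 0.2 s.
2. the nut is bottomed out, with the reel still on the mat (value of joint nut below 0.08 rad and horizontal distance between reel_mid and mat_top below 0.041 m and z of reel_mid in the frame of mat_top between 0.015 and 0.023 m and angle between reel_mid's own z axis and vertical below 0.12 rad and contact force between the fingers and reel below 0.1 N), for 0.2 s.
At the end, for the whole second after the job is handed in: The nut is 1.57 rad (+-0.35) up from its stop, not turning, with the fingers holding it (more than 2 N); the reel stands upright (within 0.12 rad) with its centre within 41 mm of the mat's centre (wholly on the mat), resting on it, at rest and not touched by the fingers (all of step 1 and value of joint nut between 1.22 and 1.92 rad and velocity of joint nut between -0.05 and 0.05 rad/s and contact force between the fingers and nut above 2 N); the arm keeps its last pose, push and grip.
It fails at once if the reel is dropped (in the air with nothing holding it, more than 25 mm above its rest) (contact force between reel and anything else below 0.02 N and contact force between the fingers and reel below 0.02 N and height (world z) of reel_mid above 0.048 m and horizontal distance between reel_mid and sleeve_top above 0.02 m).
It fails at once if the reel is tipped over (angle between reel_mid's own z axis and vertical above 0.8 rad).
It fails at once if the jar is moved more than 20 mm (distance of jar from where it was at the start of the episode above 0.02 m).
It fails at once if the fragment is moved more than 20 mm (distance of fragment from where it was at the start of the episode above 0.02 m).
It fails at once if the brush is moved more than 20 mm (distance of brush from where it was at the start of the episode above 0.02 m).
It also fails if it takes over 64 s, if anything falls off the work surface, if the arm or the gripper's body presses on something with over 40 N, if the wrist force passes 120 N, or if a joint passes its speed limit or range.

### The arm

A 6-joint arm with a two-finger parallel gripper is mounted at the origin on the work surface. World frame = base frame: x ahead of the robot, y to its left, z up, the work surface at z = 0. Lengths are in mm, angles in rad, forces in N, time in s.
With the tool pointing down it reaches from about 325 to 775 mm from the base axis. Payload 5.5 kg.
Tool frame: the origin (TCP) lies at the centre of the arm's flange, where the gripper is bolted on; the fingertips stand 182 mm ahead of it and the grasp point (between the pads) lies 163 mm ahead of it; y points along the fingers, x is the direction in which the jaws open and shut, and the axes are right-handed (so a half turn about y gives the same grasp; the last joint's range is limited). The gripper opens to 88 mm and grips with 3 to 60 N. Pads are 20 mm wide; open, the fingers measure 115 mm over their backs; the gripper's body (75 mm by 178 mm) begins 61 mm behind the grasp point.
Start: joints at [-1.285, 0.091, 1.231, -0, 1.82, -0.057], TCP at [201.676, -565.106, 404.631] pointing down, gripper open.
Joint ranges: [-2.87, 2.87], [-0.86, 2.18], [0.17, 2.46], [-1.51, 4.65], [0.06, 2.69], [-2.65, 2.65]. Speed limits (rad/s): [2.57, 2.57, 3.01, 3.14, 3.14, 3.14].

### API

Orientations are given as a unit quaternion [x, y, z, w].
In Python, from station import arm gives the robot as it stands. The module is installed in compiled form; this text tells all that it offers. Calls block until the motion is done:
- arm.move_to(position, orientation): joint-space move of the TCP to a pose.
- arm.move_straight(position, attitude=None, max_speed=150): straight line of the TCP; attitude=None keeps the orientation; max_speed is the mean speed in mm/s.
- arm.goto_joints(angles): joint-space move.
- arm.command_gripper(opening, grasp_force=None): finger opening in mm; grasp_force is the grip in N (None keeps the last); returns when the fingers have stopped.
- arm.pause(seconds).
- arm.inverse_kinematics(position, orientation): joint angles nearest the present ones, or None.
- arm.get_state(): the state.
- arm.snapshot(name): name is "scene" or "top" or "wrist"; returns the picture (384x512x3 uint8, red, green, blue); there is no depth.
- arm.get_calibration(name): a dict with "intrinsics" (3x3 intrinsics, pixels), "D" ([k1, k2, p1, p2, k3] as OpenCV has them; the pictures are not rectified), "origin" and "attitude" of the camera in the world. Camera axes: x right, y down, z forward; pixel columns grow to the right and rows downward; lengths in mm; the calibration is good to about 2 mm. A picture is of the moment at which its call begins: read the wrist's pose just before it. get_calibration takes no time and is no camera call; for the wrist camera it gives the pose at the moment of the call.
A pose or a line that the arm cannot do raises arm.IKError and nothing moves.
- arm.sign_off(): hands the job in, once; it reports no verdict.
Trained networks look in the newest picture that a camera, given by its name, has taken for a name from the list of things; names that differ only in an ending like _2 or _b are one class to them, and where a whole thing is asked for, a point or a joint stands for the part that bears it (a point fixed in the world has none). Each returns a list of dicts, best first, with "score" (0 to 1); they miss things now and then, are a little off and sometimes report something else, mostly with a low value. They report only what shows in the picture. A call takes as long as a camera call. They do not tell look-alikes from the thing itself.
- arm.look_for(camera, label): "bbox" ([left, top, width, height] as shares, 0 to 1, of the picture: columns of its width, rows of its height, round what is visible of it).
- arm.outline_of(camera, label): "mask" (384x512 bool, what is visible of it) and "bbox" ([left, top, width, height] as shares, 0 to 1, of the picture: columns of its width, rows of its height, round what is visible of it).
- arm.tip_of(camera, label): "position" ([column, row] as shares, 0 to 1, of the picture: columns of its width, rows of its height: a listed point, or the origin of a listed thing).
The state is a dict: "t": time; "joints": joint angles; "dq": joint speeds; "effort": joint torques, N m; "ee_pos": TCP position; "tcp_rot": TCP orientation; "ft_force": force on the tool from outside, world axes, zero at the start; "moment": the same for the moment, N m; "finger_gap": finger opening in mm.
Only numpy, scipy, OpenCV 4.12 (cv2) and the standard library are available. Lean on these libraries where they do the work, as an engineer would, in place of code of your own. Each camera call takes 0.05 s, during which the arm holds its last target. There are 200 camera calls.

## Working session

There is one attempt and no reset: what is moved stays moved. The work goes in short steps, each a Python script; the robot and the scene stay as the last script left them, time stands still between calls to the robot, and variables do not carry over. Pictures are saved under pics/ and viewed, about 8 in all and at most 12, crops included, and the job is handed in when it is done.

```bash
mkdir -p pics
cat > h.py <<'E'
from station import arm
import numpy as np, cv2
from scipy.spatial.transform import Rotation as R
def save(im,n): cv2.imwrite(f'pics/{n}.png',cv2.cvtColor(im,cv2.COLOR_RGB2BGR))
def rot(c):
    a=np.array(c['attitude'],float)
    return a if a.shape==(3,3) else R.from_quat(a).as_matrix()
def ray(c,uv):
    p=cv2.undistortPoints(np.array([[uv]],float),np.array(c['intrinsics'],float),np.array(c['D'],float))[0,0]
    return rot(c)@np.array([p[0],p[1],1.])
def onz(c,uv,z):
    d=ray(c,uv); o=np.array(c['origin'],float); return o+d*(z-o[2])/d[2]
def proj(c,P):
    Rm=rot(c); q=Rm.T@(np.array(P,float)-np.array(c['origin'],float))
    return cv2.projectPoints(q.reshape(1,3),np.zeros(3),np.zeros(3),np.array(c['intrinsics'],float),np.array(c['D'],float))[0].ravel()
def down(yaw): # tool z down, tool x at yaw
    x=np.array([np.cos(yaw),np.sin(yaw),0]);z=np.array([0,0,-1.]);y=np.cross(z,x)
    return R.from_matrix(np.c_[x,y,z]).as_quat()
E
python3 - <<'E'
from h import *
W=np.array([512,384])
zz={'sleeve_top':63,'reel_mid':82,'nut_mid':47,'mat_top':4,'jar':0,'fragment':0,'brush':0,'stand':0}
for cam in('top','scene'):
    im=arm.snapshot(cam); save(im,cam); c=arm.get_calibration(cam); print(cam,c['origin'],np.round(rot(c)[:,2],2))
    for n in zz:
        for d in arm.tip_of(cam,n):
            uv=np.array(d['position'])*W; print(n,round(d['score'],2),uv.round(),onz(c,uv,zz[n]).round(1))
print(arm.get_state())
a=cv2.imread('pics/top.png');b=cv2.imread('pics/scene.png')
cv2.imwrite('pics/both.png',cv2.resize(np.vstack([a,b]),(400,600)))
E
```

```text
top [ 484.37952287   22.15466547 1150.83288258] [ 0.08 -0.03 -1.  ]
sleeve_top 0.69 [289. 183.] [584.8 -97.8  63. ]
reel_mid 0.71 [293. 176.] [ 600.4 -106.9   82. ]
mat_top 0.86 [187. 272.] [323.5 199.8   4. ]
mat_top 0.78 [185. 213.] [499.2 205.8   4. ]
mat_top 0.78 [307. 253.] [ 378.2 -156.8    4. ]
mat_top 0.7 [248. 240.] [416.4  17.9   4. ]
jar 0.62 [287. 120.] [ 785.5 -100.     0. ]
fragment 0.71 [138. 188.] [574.3 351.7   0. ]
fragment 0.39 [293. 177.] [ 608.8 -117.1    0. ]
brush 0.82 [377. 223.] [ 467. -375.    0.]
stand 0.75 [291. 182.] [ 593.7 -110.5    0. ]
scene [1035.1675395   398.10093439  936.7551188 ] [-0.46 -0.39 -0.8 ]
sleeve_top 0.71 [214. 189.] [ 588.5 -105.8   63. ]
reel_mid 0.61 [212. 186.] [ 595.1 -104.1   82. ]
reel_mid 0.54 [211. 193.] [613.9 -90.1  82. ]
nut_mid 0.57 [212. 192.] [ 591.2 -113.4   47. ]
mat_top 0.95 [372. 194.] [310.9 197.8   4. ]
mat_top 0.93 [335. 242.] [496.7 202.2   4. ]
mat_top 0.89 [295. 185.] [416.4  20.4   4. ]
jar 0.68 [166. 256.] [782.9 -96.6   0. ]
fragment 0.7 [370. 302.] [574.4 350.8   0. ]
fragment 0.63 [216. 190.] [ 556.3 -135.7    0. ]
brush 0.68 [178. 129.] [ 458.7 -379.8    0. ]
stand 0.7 [218. 202.] [ 584.9 -104.5    0. ]
{'t': 0.9, 'joints': array([-1.28472537e+00,  9.10644503e-02,  1.23069782e+00, -1.06741216e-05,
        1.81979815e+00, -5.66816681e-02]), 'dq': array([-4.59183903e-05,  1.88519912e-03, -1.90157515e-03,  1.92880098e-03,
       -1.56730793e-03,  1.86558620e-04]), 'effort': array([-5.46284155e-04, -4.46193552e+01, -4.06508625e+01,  6.97621261e-02,
        1.95143436e-02, -1.61554055e-05]), 'ee_pos': array([ 201.65746601, -565.10377707,  404.65374516]), 'tcp_rot': array([ 0.57795424, -0.40740027,  0.40741358, -0.57793434]), 'ft_force': array([-0.43375089, -0.33795575,  0.36007622]), 'moment': array([-0.00596179,  0.03573942,  0.00496594]), 'finger_gap': 87.95118890317849}
```

View pics/top.png

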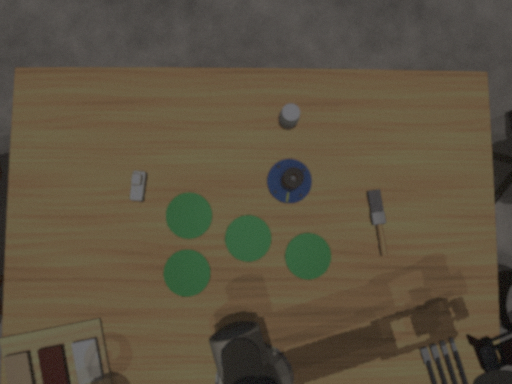

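View pics/scene.png

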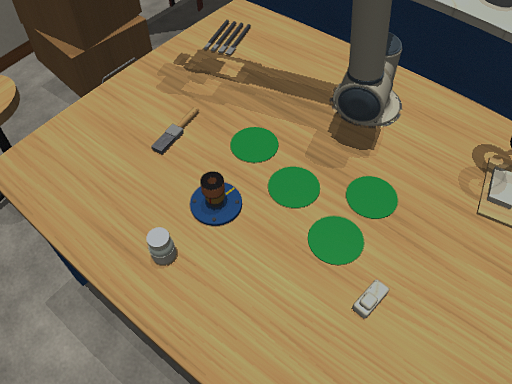

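The candidates for mat_top in the top picture are (188,215), (188,272), (248,240) and (307,255). Their distances from the base are about 540, 380, 416 and 409 mm, so the first, at about (498,204), is the one meant. The dark ring on the blue plate at (291,180) is the reel. The marble (138,188) and the jar (289,117) are only bystanders. Note that tool y is the pointing axis.

```bash
cat >> h.py <<'E'
def down(yaw): # tool y down, tool x (jaws) at yaw
    x=np.array([np.cos(yaw),np.sin(yaw),0]);y=np.array([0,0,-1.]);return R.from_matrix(np.c_[x,y,np.cross(x,y)]).as_quat()
def P(xy,zg): return [xy[0],xy[1],zg+163]   # TCP for a grasp point height
def fit(cam,im,lo,hi,z,near):
    m=cv2.inRange(cv2.cvtColor(im,cv2.COLOR_RGB2HSV),lo,hi); c=arm.get_calibration(cam)
    best=None
    for k in cv2.findContours(m,cv2.RETR_EXTERNAL,cv2.CHAIN_APPROX_NONE)[0]:
        if len(k)<30: continue
        k=cv2.convexHull(k)[:,0].astype(float)
        w=np.array([onz(c,p,z)[:2] for p in k],np.float32)
        (x,y),r=cv2.minEnclosingCircle(w)
        A=np.c_[2*w,np.ones(len(w))];s=np.linalg.lstsq(A,(w**2).sum(1),rcond=None)[0]
        rr=np.sqrt(s[2]+s[0]**2+s[1]**2)
        d=np.hypot(s[0]-near[0],s[1]-near[1])
        if best is None or d<best[0]: best=(d,s[:2].round(1),round(float(rr),1))
    return best
E
python3 - <<'E'
from h import *
for cam in('top','scene'):
    im=cv2.cvtColor(cv2.imread(f'pics/{cam}.png'),cv2.COLOR_BGR2RGB)
    print(cam,fit(cam,im,(105,130,40),(130,255,255),12,(590,-106)),fit(cam,im,(50,100,40),(80,255,255),4,(498,204)))
s=(590,-106)
for y in np.arange(-3,3.2,.5):
    q=arm.inverse_kinematics(P(s,200),down(y)); print(round(y,1),None if q is None else np.round(q,2))
arm.move_to(P(s,230),down(-1.75))
im=arm.snapshot('wrist');save(im,'w1')
c=arm.get_calibration('wrist');print(c['origin'],rot(c).round(2).tolist())
print(fit('wrist',im,(105,130,40),(130,255,255),12,s))
for n,z in(('reel_mid',82),('sleeve_top',63),('stand',0)):
    for d in arm.tip_of('wrist',n): print(n,d['score'],onz(c,np.array(d['position'])*[512,384],z).round(1))
E
```

```text
top None (np.float64(9.488020237294991), array([491.7, 196.9]), 64.4)
scene (np.float64(5.287157518183513), array([ 593.8, -102.3]), 66.8) (np.float64(11.687890258806979), array([488.4, 197.3]), 68.9)
-3.0 None
-2.5 [-0.23  0.09  1.31 -0.    1.75  2.27]
-2.0 [-0.23  0.09  1.31 -0.    1.75  1.77]
-1.5 [-0.23  0.09  1.31 -0.    1.75  1.27]
-1.0 [-0.23  0.09  1.31 -0.    1.75  0.77]
-0.5 [-0.23  0.09  1.31 -0.    1.75  0.27]
0.0 [-0.23  0.09  1.31 -0.    1.75 -0.23]
0.5 [-0.23  0.09  1.31 -0.    1.75 -0.73]
1.0 [-0.23  0.09  1.31 -0.    1.75 -1.23]
1.5 [-0.23  0.09  1.31 -0.    1.75 -1.73]
2.0 [-0.23  0.09  1.31 -0.    1.75 -2.23]
2.5 None
3.0 None
[ 668.50168327 -121.66641734  373.35038993] [[-0.18, -0.94, -0.28], [-0.98, 0.17, 0.05], [-0.0, 0.29, -0.96]]
(np.float64(4.610537597974236), array([ 594.5, -104.9]), 66.6)
reel_mid 0.61 [ 592.9 -106.9   82. ]
sleeve_top 0.77 [ 597.4 -105.5   63. ]
sleeve_top 0.34 [ 589.7 -105.8   63. ]
stand 0.84 [ 591.4 -107.6    0. ]
```

View pics/w1.png

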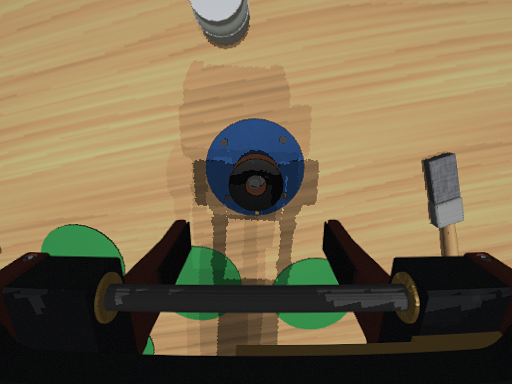

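The wrist picture shows the reel ring at about (256,185), with the pin tip in its bore, on the blue plate. The jaws straddle it, the jar is at (220,20) and the brush at (443,190), both well clear. I'll take the stand centre as about (593,-105).

Run:
```python
from h import *
c=arm.get_calibration('wrist'); print('pin',onz(c,(256,184),88).round(1))
s=(593,-105.5); m=(497,203); q=down(-1.75)
arm.move_to(P(s,140),q); arm.move_straight(P(s,90),max_speed=80)
print(arm.get_state()['ft_force'].round(1))
arm.command_gripper(40,25); st=arm.get_state(); print('gap',st['finger_gap'],st['ft_force'].round(1))
arm.move_straight(P(s,150),max_speed=80)
st=arm.get_state(); print('gap',st['finger_gap'],st['ft_force'].round(1),st['t'])
arm.move_straight(P(m,150),max_speed=150)
im=arm.snapshot('wrist'); save(im,'w2'); print(arm.get_calibration('wrist')['origin'])
print(fit('wrist',im,(50,100,40),(80,255,255),4,m))
cw=arm.get_calibration('wrist')
for d in arm.tip_of('wrist','mat_top'): print(d['score'],onz(cw,np.array(d['position'])*[512,384],4).round(1))
print(arm.get_state()['finger_gap'],arm.get_state()['t'])
```

```text
pin [ 593.4 -107.    88. ]
[-0.6 -0.2  0.8]
gap 57.58508451501788 [ 0.2 -1.2  1. ]
gap 57.554899312313424 [-0.6  0.6 -2.5] 5.9667
[575.85874332 187.73507125 293.29993137]
(np.float64(8.14089442604211), array([491.3, 197.2]), 68.7)
0.89 [488.2 198.3   4. ]
0.77 [423.8  20.7   4. ]
0.71 [319.6 199.5   4. ]
58.09715624012579 8.3667
```

View pics/w2.png

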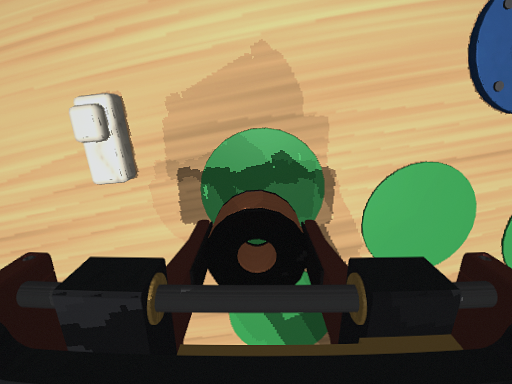

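The reel is held upright between the jaws at (258,255). The mat behind it, at (263,180), fits to about (491,197.5) with r 68.7, in agreement with the two fixed cameras. I'll place it there.

Run:
```python
from h import *
m=(491.3,197.4)
arm.move_straight(P(m,60)); arm.move_straight(P(m,35),max_speed=50)
f0=arm.get_state()['ft_force'][2]
for z in np.arange(34,29,-.7):
    arm.move_straight(P(m,z),max_speed=20); f=arm.get_state()['ft_force'][2]
    if f-f0>3: break
print(z,f0,f)
arm.command_gripper(86); arm.move_straight(P(m,130),max_speed=120); print(arm.get_state()['finger_gap'])
W=[512,384]
for cam in('scene','top'):
    im=arm.snapshot(cam); c=arm.get_calibration(cam)
    for d in arm.tip_of(cam,'reel_mid'): print(cam,d['score'],onz(c,np.array(d['position'])*W,23).round(1))
    if cam=='scene': s1=im[130:330,100:400]
# go look at the nut
s=(593.4,-106)
arm.move_straight(P(m,140)); arm.move_to(P(s,190),down(-1.75))
im=arm.snapshot('wrist'); c=arm.get_calibration('wrist'); 
u=proj(c,(s[0],s[1],56)); print('nut px',u,'t',arm.get_state()['t'])
x,y=np.clip(u.astype(int),[120,100],[392,284]); w=im[y-100:y+100,x-120:x+120]
for n,z in(('sleeve_top',63),('nut_mid',47)):
    for d in arm.tip_of('wrist',n): print(n,d['score'],onz(c,np.array(d['position'])*W,z).round(1))
print(fit('wrist',im,(105,130,40),(130,255,255),12,s))
save(np.vstack([cv2.resize(s1,(450,300)),cv2.resize(w,(450,300))]),'p3')
save(im,'w3')
```

```text
30.499999999999986 -3.1684539011124273 3.294884025335149
85.90102750894154
scene 0.85 [493.  200.3  23. ]
top 0.48 [507.7 198.8  23. ]
nut px [257.65243035 188.8314895 ] t 14.6167
sleeve_top 0.9 [ 595.5 -104.    63. ]
nut_mid 0.78 [ 593.6 -104.    47. ]
(np.float64(1.8204633581996024), array([ 594.7, -104.7]), 66.7)
```

View pics/p3.png

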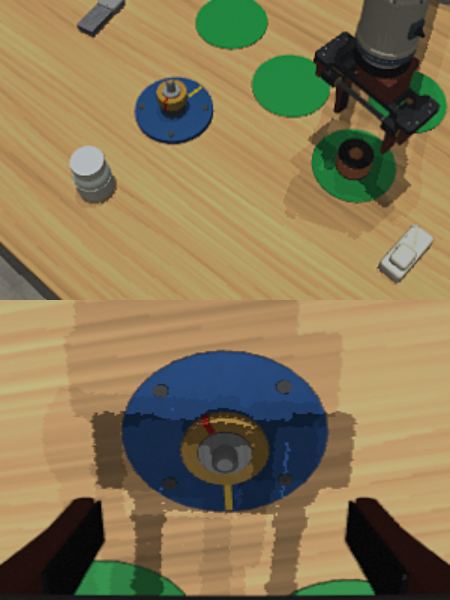

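The reel stands alone, centred on the far mat. The nut's red mark (crop 207,425) sits up-left of the spindle, and the stripe (228,495) points down. Next I'll measure the angle.

```bash
cat >> h.py <<'E'
def marks(im,c,s,znut):
    hsv=cv2.cvtColor(im,cv2.COLOR_RGB2HSV)
    red=cv2.inRange(hsv,(0,170,70),(6,255,255))|cv2.inRange(hsv,(174,170,70),(180,255,255)); yel=cv2.inRange(hsv,(22,140,60),(34,255,255))
    o=[]
    for m,z,r0,r1 in((red,znut,14,27),(yel,12,40,69)):
        v,u=np.nonzero(m); w=np.array([onz(c,(a,b),z)[:2]-s for a,b in zip(u,v)]).reshape(-1,2)
        r=np.hypot(*w.T); w=w[(r>r0)&(r<r1)]; o+= [len(w),w.mean(0).round(1) if len(w) else None, float(np.arctan2(*w.mean(0)[::-1])) if len(w) else None]
    if o[2] is not None and o[5] is not None: o.append(('nut',(o[2]-o[5])%(2*np.pi)))
    return o
E
python3 - <<'E'
from h import *
im=cv2.cvtColor(cv2.imread('pics/w3.png'),cv2.COLOR_BGR2RGB)
c=arm.get_calibration('wrist')
for s in((594.3,-105),(593,-106)): print(marks(im,c,np.array(s),58.5))
E
```

```text
[24, array([19.6,  6. ]), 0.29984988219946807, 63, array([-53.9,   7.3]), 3.0073763904671598, ('nut', 3.5756587989118946)]
[20, array([19.8,  6.8]), 0.33043315643884136, 63, array([-52.6,   8.3]), 2.9854873107347237, ('nut', 3.6281311528837037)]
```

Run:
```python
from h import *
s=(594,-105.3); y0=1.6
arm.move_to(P(s,150),down(y0)); arm.move_straight(P(s,48),max_speed=100)
a=arm.get_state(); print(a['ft_force'].round(1),a['moment'].round(2),a['t'])
arm.command_gripper(40,12); b=arm.get_state(); print(b['finger_gap'],b['ft_force'].round(1),b['moment'].round(2))
for k in range(1,4):
    y=y0-.2*k; arm.move_straight(P(s,48-.16*k),down(y),max_speed=60); b=arm.get_state()
    print(b['ft_force'].round(1),b['moment'].round(2),b['finger_gap'].round(2),b['t'],b['joints'][5].round(3))
```

```text
[ 0.3  0.3 -0.4] [ 0.06 -0.1   0.05] 18.7
49.40124322900445 [0.2 3.8 0.9] [ 0.6  -0.08 -0.02]Traceback (most recent call last):
  File "<stdin>", line 8, in <module>
AttributeError: 'float' object has no attribute 'round'
```

Run:
```python
from h import *
def show(l): 
    b=arm.get_state(); print(l,b['ft_force'].round(1),b['moment'].round(3),round(b['finger_gap'],2),round(b['t'],2),round(b['joints'][5],3)); return b
s=np.array([594,-105.3]); y0=1.6; show(1)
s[1]+=.6; arm.move_straight(P(s,47.84),down(1.4),max_speed=60); show('s')
for k in range(2,8):
    arm.move_straight(P(s,48-.16*k),down(y0-.2*k),max_speed=60); show(k)
print(s)
```

```text
1 [-0.9  3.6  1.4] [ 0.571 -0.035 -0.002] 49.58 19.7 -1.635
s [-1.6  0.8  2.2] [ 0.259 -0.034  0.014] 49.64 19.95 -1.632
2 [-1.6  0.5  1.1] [ 0.045  0.055 -0.023] 49.8 20.3 -1.435
3 [-1.9 -2.8  2. ] [-0.387  0.284 -0.054] 49.38 20.65 -1.236
4 [-3.  -4.1  2.6] [-0.743  0.525 -0.117] 49.68 21.0 -1.037
5 [-4.5 -5.3  3.4] [-0.808  0.678 -0.072] 50.0 21.35 -0.836
6 [-5.7 -5.2  4. ] [-0.834  0.824 -0.043] 49.87 21.7 -0.636
7 [-5.6 -4.4  3.6] [-0.889  1.043 -0.057] 50.03 22.05 -0.436
[ 594.  -104.7]
```

Run:
```python
from h import *
def show(l): 
    b=arm.get_state(); print(l,b['ft_force'].round(1),b['moment'].round(3),round(b['finger_gap'],2),round(b['t'],2),round(b['joints'][5],3)); return b
s=np.array([594,-104.7]); y0=1.6; b=arm.get_state()
for k in range(8,21):
    d=b['ft_force'][:2]*.4/4.7; s=s+d
    arm.move_straight(P(s,48-.16*k),down(y0-.2*k),max_speed=60); b=show(k)
    if b['moment'][2]<-.25: break
print(s,k)
im=arm.snapshot('wrist'); save(im,'w4'); print(marks(im,arm.get_calibration('wrist'),np.array([593.8,-105]),56))
```

```text
8 [-5.8 -3.8  4.1] [-0.668  0.875 -0.067] 49.59 22.4 -0.237
9 [-4.5 -2.6  3.8] [-0.543  0.736 -0.099] 49.48 22.75 -0.038
10 [-4.5 -1.8  3.6] [-0.441  0.846 -0.056] 50.11 23.1 0.16
11 [-5.1 -1.6  4.4] [-0.207  0.837 -0.074] 49.94 23.45 0.359
12 [-5.3  0.7  4.7] [ 0.028  0.729 -0.094] 49.59 23.8 0.559
13 [-3.1  0.9  3.8] [ 0.294  0.485 -0.042] 50.0 24.15 0.76
14 [-0.7  2.7  3.1] [ 0.661  0.2   -0.057] 49.45 24.5 0.96
15 [-0.9  5.6  2.7] [ 0.931  0.093 -0.091] 50.05 24.85 1.161
16 [0.6 5.4 1.1] [ 1.012 -0.13  -0.032] 49.49 25.2 1.361
17 [1.3 5.3 1.9] [ 0.918 -0.177 -0.115] 49.73 25.55 1.561
18 [0.1 4.4 2.8] [ 0.928 -0.006  0.038] 50.17 25.9 1.762
19 [0.1 4.4 2.8] [ 0.897 -0.131  0.094] 49.79 26.25 1.963
20 [0.9 4.1 2.5] [ 0.835 -0.327  0.068] 50.39 26.6 2.163
[ 591.15607569 -103.41413354] 20
[46, array([-21.1,   2.6]), 3.018680755192945, 38, array([-50.9,   7.6]), 2.993646189098766, ('nut', 0.025034566094178867)]
```

View pics/w4.png

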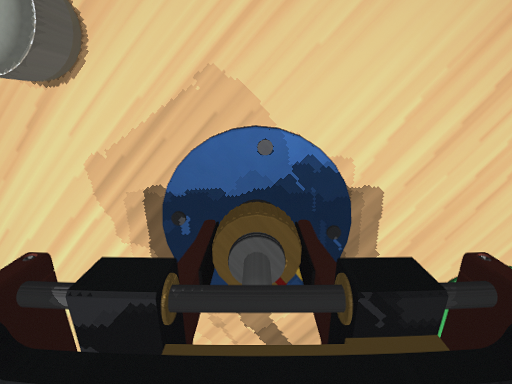

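The red mark at (282,282) now lines up with the stripe direction (0.025 rad), and the last steps slipped, which suggests the stop. I'll re-grip centred and firmer, push a little further to confirm, then back off.

Run:
```python
from h import *
def show(l): 
    b=arm.get_state(); print(l,b['ft_force'].round(1),b['moment'].round(3),round(b['finger_gap'],2),round(b['t'],2),round(b['joints'][5],3)); return b
def look(n):
    im=arm.snapshot('wrist'); save(im,n); print(n,marks(im,arm.get_calibration('wrist'),np.array([593.6,-105]),56)[2:])
s=np.array([593.6,-105.]); y=-2.4
arm.command_gripper(70); arm.move_straight(P(s,45.5),down(y),max_speed=60); show('open')
arm.command_gripper(40,20); b=show('grip'); s=s+b['ft_force'][:2]*.5/4.7
for y in(-2.5,-2.6,-2.7):
    arm.move_straight(P(s,45.5),down(y),max_speed=60); show(y)
arm.pause(.3); look('w5')
z=45.5
for i in range(1,9):
    b=arm.get_state(); s=s+b['ft_force'][:2]*.2/4.7
    arm.move_straight(P(s,z+.16*i),down(y+.2*i),max_speed=60)
    show(i)
    if i in(3,6,8): look(f'b{i}')
print(s)
```

```text
open [0.2 0.1 0.2] [ 0.095 -0.022  0.027] 69.88 27.43 2.168
grip [-2.  -1.5  0.5] [-0.133  0.29  -0.022] 49.5 27.89 2.168
-2.5 [-1.6 -0.9  0.2] [-0.193  0.274  0.244] 49.76 28.14 2.265
-2.6 [-1.6 -3.5  0.9] [-0.395  0.339  0.269] 49.54 28.39 2.364
-2.7 [-2.7 -3.6  1.5] [-0.546  0.494  0.305] 49.57 28.64 2.463
w5 [2.9933903247207607, 0, None, None]
1 [-0.9 -3.9  1.5] [-0.483  0.279  0.109] 49.13 29.34 2.269
2 [ 0.2 -2.3  1.3] [-0.313  0.044  0.045] 49.48 29.69 2.072
3 [ 1.6 -1.1  1.8] [-0.045 -0.22   0.055] 49.74 30.04 1.873
b3 [-2.701845496458874, 0, None, None]
4 [2.7 0.9 0.4] [ 0.237 -0.489  0.031] 49.62 30.44 1.673
5 [3.3 3.9 1.2] [ 0.631 -0.553  0.025] 49.41 30.79 1.473
6 [3.6 4.2 1.6] [ 0.721 -0.561  0.092] 49.44 31.14 1.272
b6 [-2.102640524944729, 0, None, None]
7 [3.3 4.  1.6] [ 0.642 -0.43   0.053] 49.52 31.54 1.073
8 [1.  5.1 1.3] [ 0.862 -0.259  0.083] 49.78 31.89 0.875
b8 [-1.7104996441503413, 51, array([-54.4,   7.2]), 3.0099573286266454, ('nut', 1.5627283344025997)]
[ 593.80679096 -105.07753596]
```

The stop is confirmed: reaction moment +0.3 N m and the mark at 2.99 rad against the stripe at 3.0. After backing off, the nut reads 1.56. One last look before handing in.

Run:
```python
from h import *
arm.pause(.5)
im=arm.snapshot('scene'); c=arm.get_calibration('scene')
for n,z in(('reel_mid',23),('jar',0),('fragment',0),('brush',0)):
    for d in arm.tip_of('scene',n): print(n,round(d['score'],2),onz(c,np.array(d['position'])*[512,384],z).round(1))
b=arm.get_state(); print(b['finger_gap'],b['ft_force'].round(1),b['t'],b['dq'].round(4))
w=arm.snapshot('wrist'); print(marks(w,arm.get_calibration('wrist'),np.array([593.6,-105]),57.2))
save(np.vstack([im[100:330,100:400],w[100:330,100:400]]),'end')
```

```text
reel_mid 0.89 [485.6 196.7  23. ]
jar 0.83 [778.1 -97.2   0. ]
jar 0.41 [ 565.5 -141.2   -0. ]
fragment 0.9 [578.1 345.1   0. ]
brush 0.89 [ 466.1 -374.8   -0. ]
49.26701184844551 [1.  4.9 3.3] 32.6917 [ 0.0013  0.0027  0.0001 -0.0019  0.0001 -0.0012]
[76, array([ -2.4, -21.4]), -1.6819108898706987, 50, array([-54.5,   7.3]), 3.008798362732579, ('nut', 1.5924760545763084)]
```

View pics/end.png

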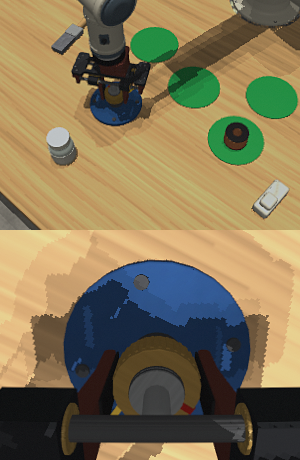

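The reel stands upright in the middle of the far mat (crop 236,137). The bystanders are where they were. The jaws hold the nut, with the red mark (187,408) a quarter turn anticlockwise from the stripe (115,408). I'm handing in.

```bash
python3 -c "
from station import arm
arm.sign_off()"
```

```text
the job is handed in; nothing more can be done
```

The job is done and handed in at about 33 s of the 64 s allowed; the station reported no verdict.

- **Reel:** I lifted it off the pin and stood it on the farthest mat, at about (491, 197). The last scene picture shows it upright, and the detector put it at (486, 197), well inside the 41 mm limit. One earlier top-camera reading of (508, 199), with a low score of 0.48, disagreed by about 16 mm. The scene camera and the picture did not support it.
- **Nut:** I screwed it down clockwise about 3.6 rad to the stop. The stop showed as a +0.3 N m reaction, with the red mark in line with the stripe (within 0.03 rad). I then backed it off 1.6 rad. The last mark reading was 1.59 rad up (target 1.57 ± 0.35), with the gripper holding at a 20 N setting.
- **Grip forces:** During the first turning pass the grip slipped at the stop, and its centre drifted about 2.5 mm. I re-gripped on centre and repeated the push before backing off. A side force of about 5 N on the wrist remained at the end.
- **Bystanders:** The jar, fragment and brush read within about 9 mm of their first positions, which is about the detector's scatter. The arm never came near them.

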